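# Release the hidden drawer catch with a push dowel

## Task

The tool chest's drawer is locked by a spring catch: take the dowel from its block and push it down through the small brass-ringed hole in the chest's top, gently (20 N at most on the chest and its catch), until the catch lets go and the drawer springs ajar. Then stand the dowel fully back in its block and pull the drawer all the way open by its handle, leaving everything else where it is.

Things in the scene. Friction and masses are not known exactly. Their poses are not given: they have to be found in the camera images.
- chest: Fixed wooden tool chest, 220 mm deep (x) x 270 wide (y) x 120 high, top board 12 mm, drawer in its front, which faces its own -x (to the robot). Origin: centre of its underside. Its catch: the pad under the release hole sinks 11 mm against a spring (3 N rising to about 7 N) to a hard stop; the drawer is freed after about 8 mm. The dowel must not press on chest or catch with more than 20 N.
- release_hole (a point): Centre of the release hole at the chest's top surface, 60 mm in front of and 50 mm to the +y side of the chest's centre; axes of the chest, z up. Round vertical hole, 16 mm across, 2 mm chamfer, in a brass ring 30 mm across. Under it is the catch's red pad, 19 mm across, set on every start at a different height, 17 to 35 mm below the top surface: it must be felt.
- drawer (a joint): How far the drawer is out: 0 locked shut, 0.11 m at its stop; it slides to the chest's -x. Once freed, a spring pushes it out by about 30 mm in about a second, then it stays where it is left. Sliding it takes about 1 N, plus 4.5 N for each 0.1 m/s of speed.
- drawer_handle (a point): Middle of the drawer's steel bar handle, a horizontal round bar about 10 mm thick, 100 mm long across the drawer (along y of its own axes, which are those of the chest), 35 mm out from the drawer's front and 80 mm above the table. Open above, below and behind. Moves with the drawer.
- dowel_grip (a point): Centre of the grip of the push dowel, which starts upright in its block. Wood, 170 mm long: the upper 60 mm is a blue round grip 20 mm across, the lower 110 mm is plain, 12 mm across, tapered to 8 mm over the last 6 mm. This point is 140 mm above the tip, 30 mm below the upper end; z runs up the dowel. About 35 g.
- dowel_tip (a point): The lower end of the dowel, on its axis.
- block_hole0 (a point): Centre of the mouth of the dowel block's hole: a fixed dark wooden block 75 x 75 x 50 mm on the table, with a round vertical hole 13.8 mm across and 40 mm deep, mouth chamfered by 3 mm, 50 mm above the table. z up.
- jar: Glass jar with red lid, 60 mm across, 100 high, origin under its centre. Leave alone.
- glue: White glue bottle, 60 mm across, 170 high, origin under its centre. Leave alone.
- tape: Yellow round tape measure, 64 mm across, 30 high, lying on the chest's top, at the back. Leave alone.
- offcut: Pale wood offcut, 160 x 50 x 30 mm. Leave alone.
- mug: Blue mug, 80 mm across, 90 high. Leave alone.
- tin: Green labelled tin, 90 mm across, 110 high. Leave alone.
Things that resemble listed ones, but are neither listed nor needed, are in the scene too. Leave any turquoise look-alike of the part that bears block_hole0 alone. There is more than one size of the part that bears dowel_grip; the job needs the smaller.

How it is judged:
On the way, in this order (a step that is already met when the one before it is completed fails the run):
1. the dowel's tip is in the release hole, at least 12 mm below the chest's top, with the drawer still shut (under 5 mm) (z of dowel_tip in the frame of release_hole below -0.012 m and horizontal distance between dowel_tip and release_hole below 0.009 m and value of joint drawer below 0.005 m), for 0.05 s.
2. the drawer has sprung out at least 15 mm with the dowel still in the release hole (z of dowel_tip in the frame of release_hole below -0.012 m and horizontal distance between dowel_tip and release_hole below 0.009 m and value of joint drawer above 0.015 m), for 0.1 s.
At the end, for the whole second after the job is handed in: The drawer is out by more than 90 mm (of 110) and at rest, and the dowel stands released and still in its block: tip at least 34 mm below the mouth of the hole and within 6 mm of its axis, leaning less than 0.12 rad (value of joint drawer above 0.09 m and velocity of joint drawer between -0.01 and 0.01 m/s and z of dowel_tip in the frame of block_hole0 below -0.034 m and horizontal distance between dowel_tip and block_hole0 below 0.006 m and angle between dowel_tip's own z axis and vertical below 0.12 rad and linear speed of dowel below 0.02 m/s); the robot touches nothing.
It fails at once if the dowel presses on the chest or its catch with more than 20 N (contact force between dowel and chest above 20 N).
It fails at once if a bystander (jar, glue, tape, offcut, mug, tin) is moved by more than 30 mm (distance of any of jar, glue, offcut, mug, tin, tape from where it was at the start of the episode above 0.03 m).
It also fails if it takes over 72 s, if anything falls off the work surface, if the arm or the gripper's body presses on something with over 40 N, if the wrist force passes 120 N, or if a joint passes its speed limit or range.

## Robot

A 6-joint arm with a two-finger parallel gripper is mounted at the origin on the work surface. World frame = base frame: x ahead of the robot, y to its left, z up, the work surface at z = 0. Lengths are in m, angles in rad, forces in N, time in s.
With the tool pointing down it reaches from about 0.35 to 0.775 m from the base axis. Payload 7.3 kg.
Tool frame: the origin (TCP) lies midway between the tips of the shut fingers; the grasp point (between the pads) lies 19 mm behind it; z points along the fingers, y is the line along which they close (so a half turn about z gives the same grasp; the last joint's range is limited). The gripper opens to 92 mm and grips with 3 to 60 N. Pads are 19 mm wide; open, the fingers measure 130 mm over their backs; the gripper's body (75 mm by 190 mm) begins 47 mm behind the grasp point.
Start: joints at [-1.472, 0.342, 1.524, -0, 1.275, -0.146], TCP at [0.127, -0.509, 0.227] pointing down, gripper open.
Joint ranges: [-2.53, 2.53], [-0.77, 2.02], [0.04, 2.7], [-1, 4.14], [0.28, 2.66], [-3.11, 3.11]. Speed limits (rad/s): [2.57, 2.57, 3.14, 3.14, 3.14, 3.14].

## Interface

Orientations are given as a unit quaternion [x, y, z, w].
In Python, from bench import robot gives the robot as it stands. The module is installed in compiled form; this text tells all that it offers.
- The arm moves only by the tool step_arm, never from a script. Its argument "targets" is one flat list of numbers, 4 for each row, row after row: the shift along the tool's x, y, z in mm, then the turn about the tool's z in degrees. A call has 1 to 20 rows; each row is the pose to reach, as a shift and turn from the pose commanded when the call began, along the tool's axes at that moment; what a row does not reach only later rows make up. A row lasts 1/10 s, in which the tool goes at most 50 mm and 8.59 degrees, less where a joint would pass 70% of its speed; a pose out of reach is approached as far as the arm can. A call with a gripper value outside its range is refused whole. "fingers" is the finger opening in mm, from 0 to 91.8, set as the call begins (left out, the last holds). The fingers move at their own pace and stop on an object; "squeeze" is the grip in N (left out, the last holds). Time passes only in rows, so rows that repeat a pose let the fingers close. It gives the time, the measured TCP pose, the force, the opening and the grip force at its end, in the units of the state.
- robot.get_obs(): the state, without advancing time (a new reading comes with each control period).
- robot.grab_frame(name): name is "scene" or "top"; returns a dict with "color" (384x512x3 uint8, blue, green, red), "fov_y" (degrees; the focal length in pixels is half the picture's height over the tangent of half this angle, whatever the lens; pixels are square), "cx", "cy" (the principal point, pixels), "extrinsics" (4x4, takes a point from world to camera coordinates). Camera axes: x right, y up, looking along -z (the intrinsics and any distortion apply to the point x, -y, -z); pixel columns grow to the right and rows downward; lengths in m; the calibration is good to about 2 mm. A picture is of the moment at which its call begins. There is no depth.
- robot.finish_job(): hands the job in; it is judged then, once.
The state is a dict: "clock": time; "q": joint angles; "dq": joint speeds; "effort": joint torques, N m; "ee_pos": TCP position; "tcp_rot": TCP orientation; "force": force on the tool from outside, world axes, zero at the start; "wrist_torque": the same for the moment, N m; "finger_gap": finger opening in m; "finger_force": force on a finger pad.
Only numpy, scipy, OpenCV 4.12 (cv2) and the standard library are available. Lean on these libraries where they do the work, as an engineer would, in place of code of your own. Each camera call takes 0.05 s, during which the arm holds its last target. There are 200 camera calls.

## Working session

There is one attempt and no reset: what is moved stays moved. The work goes in short steps, Python scripts to look and compute and a tool call to move; the robot and the scene stay as the last step left them, time stands still between calls to the robot, and variables do not carry over. Pictures are saved under pics/ and viewed, at most 10 in all, crops included, and the job is handed in when it is done.

Besides the shell and the picture viewer there is one more tool, called after "Emit:" as a command line: name --argument value ..., lists and objects as JSON in quotes. step_arm: Moves the arm, as the interface text tells. Its arguments: {"type":"object","properties":{"targets":{"type":"array","items":{"type":"number"}},"fingers":{"type":"number"},"squeeze":{"type":"number"}},"required":["targets"]}

```bash
mkdir -p pics; cat > h.py <<'E'
import numpy as np,cv2
from bench import robot
def grab(n,save=None):
    f=robot.grab_frame(n)
    if save: cv2.imwrite('pics/'+save,f['color'])
    return f
def K(f):
    h=f['color'].shape[0]; F=h/2/np.tan(np.radians(f['fov_y'])/2)
    return F
def ray(f,u,v):
    E=np.array(f['extrinsics']);R=E[:3,:3];t=E[:3,3];F=K(f)
    d=np.array([(u-f['cx'])/F,-(v-f['cy'])/F,-1.]);d=R.T@d
    return -R.T@t,d/np.linalg.norm(d)
def plane(f,u,v,z):
    o,d=ray(f,u,v);return o+d*(z-o[2])/d[2]
def proj(f,p):
    E=np.array(f['extrinsics']);c=E[:3,:3]@np.array(p)+E[:3,3];F=K(f)
    return f['cx']+F*c[0]/-c[2],f['cy']+F*-c[1]/-c[2]
def tri(r1,r2):
    (o1,d1),(o2,d2)=r1,r2
    s=np.linalg.lstsq(np.c_[d1,-d2],o2-o1,rcond=None)[0]
    a=o1+d1*s[0];b=o2+d2*s[1];return (a+b)/2,np.linalg.norm(a-b)
E
python3 - <<'E'
from h import *
for n in('scene','top'):
    f=grab(n,n+'0.png');print(n,{k:v for k,v in f.items() if k!='color'})
print(robot.get_obs())
E
```

```text
scene {'fov_y': 50.98285583037574, 'cx': 263.44622694871543, 'cy': 189.91987437427196, 'extrinsics': array([[-0.48955457,  0.87184952, -0.01465393,  0.2787369 ],
       [-0.50427128, -0.26936455,  0.82045915,  0.20098811],
       [ 0.71136967,  0.40904908,  0.57151732, -1.59768793],
       [ 0.        ,  0.        ,  0.        ,  1.        ]])}
top {'fov_y': 52.738118270770535, 'cx': 252.7033662499327, 'cy': 189.89466443709517, 'extrinsics': array([[ 1.14595046e-02, -9.99933367e-01, -1.39350382e-03,
         5.96855992e-04],
       [ 9.86008909e-01,  1.10681369e-02,  1.66324764e-01,
        -5.83414658e-01],
       [-1.66298257e-01, -3.28000657e-03,  9.86070044e-01,
        -1.09891637e+00],
       [ 0.00000000e+00,  0.00000000e+00,  0.00000000e+00,
         1.00000000e+00]])}
{'clock': 0.1, 'q': array([-1.47201501e+00,  3.42654666e-01,  1.52489834e+00,  1.42234009e-05,
        1.27539661e+00, -1.46009373e-01]), 'dq': array([-0.00026522, -0.00222311, -0.00210551, -0.00081166, -0.00182499,
       -0.0010134 ]), 'effort': array([ 1.02080186e-03, -4.32004988e+01, -2.44693226e+01,  7.18912901e-02,
        5.26107650e-02, -4.73700993e-05]), 'ee_pos': array([ 0.12722155, -0.50899053,  0.2261217 ]), 'tcp_rot': array([ 9.92519061e-01,  1.22087894e-01,  2.28205506e-05, -6.78131667e-04]), 'force': array([-0.17492856, -0.48450993, -0.35407829]), 'wrist_torque': array([-0.00408077,  0.02528293, -0.02446505]), 'finger_force': 0.0, 'finger_gap': 0.09186491611069939}
```

View pics/scene0.png

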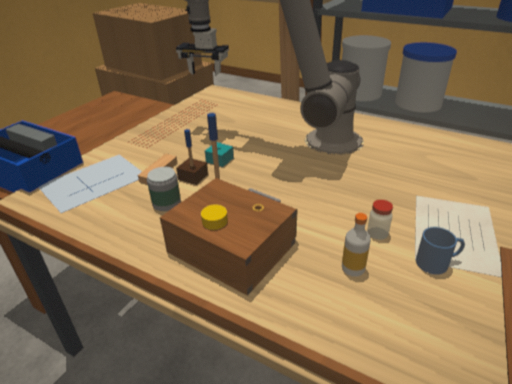

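View pics/top0.png

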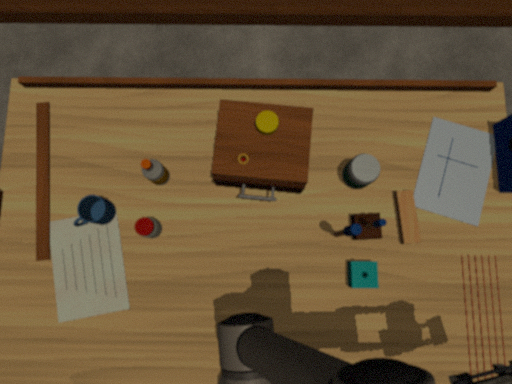

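The scene shows the dark block at scene (190,170) / top (366,226) with the small dowel, a taller dowel beside it at scene (214,150), and the turquoise block. The chest's ring is at scene (258,208) / top (243,159). Next I'll enlarge the block area.

```bash
python3 - <<'E'
import cv2,numpy as np
a=cv2.imread('pics/scene0.png')[100:220,140:300];b=cv2.imread('pics/top0.png')[90:300,205:415]
a=cv2.resize(a,(800,600),interpolation=cv2.INTER_CUBIC)[:,:400]
b=cv2.resize(b,(800,800),interpolation=cv2.INTER_CUBIC)
a=cv2.resize(cv2.imread('pics/scene0.png')[105:225,150:310],(533,400),interpolation=cv2.INTER_CUBIC)
c=cv2.imread('pics/top0.png')
b=cv2.resize(c[200:300,320:420],(400,400),interpolation=cv2.INTER_CUBIC)
d=cv2.resize(c[90:210,205:325],(400,400),interpolation=cv2.INTER_CUBIC)
im=np.hstack([a,b,d]);cv2.imwrite('pics/c0.png',cv2.resize(im,(800,int(im.shape[0]*800/im.shape[1]))))
cv2.imwrite('pics/c1.png',np.hstack([cv2.resize(a,(400,300)),cv2.resize(b,(400,400))[:300]]))
E
```

```text
(no output)
```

View pics/c0.png

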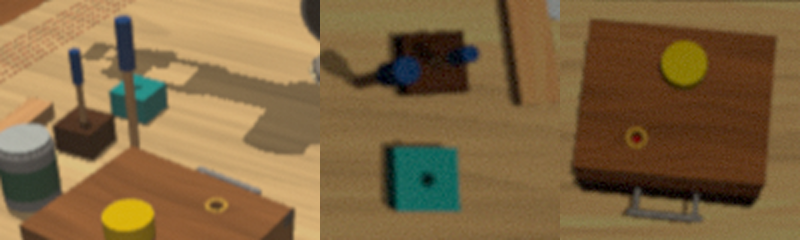

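```bash
python3 - <<'E'
from h import *
S=grab('scene');T=grab('top')
print('topcam',ray(T,0,0)[0])
def blobs(f,lo,hi,roi,mn=8):
    x0,y0,x1,y1=roi;hsv=cv2.cvtColor(f['color'],cv2.COLOR_BGR2HSV)
    m=np.zeros(hsv.shape[:2],np.uint8);m[y0:y1,x0:x1]=cv2.inRange(hsv,lo,hi)[y0:y1,x0:x1]
    n,l,s,c=cv2.connectedComponentsWithStats(m)
    return [(s[i].tolist(),c[i].round(1).tolist()) for i in range(1,n) if s[i][4]>=mn]
B=((105,110,30),(125,255,255))
for n,f,r in(('S',S,(170,100,240,190)),('T',T,(325,205,400,250))): print(n,'blue',blobs(f,*B,r))
Y=((18,100,60),(32,255,255))
print('ringS',blobs(S,(15,110,60),(32,255,255),(245,198,272,218)));print('ringT',blobs(T,(15,110,60),(32,255,255),(232,150,254,168)))
for n,f,r in(('S',S,(170,150,215,190)),('T',T,(345,205,390,245))): print(n,'dark',blobs(f,(0,0,0),(25,255,75),r))
print('chestT',blobs(T,(0,100,30),(17,255,160),(205,92,320,195),500))
hsv=cv2.cvtColor(T['color'],cv2.COLOR_BGR2HSV)
m=cv2.inRange(hsv,(0,100,30),(17,255,200));m[:92]=0;m[195:]=0;m[:,:205]=0;m[:,320:]=0
c=max(cv2.findContours(m,0,2)[0],key=cv2.contourArea);print(cv2.minAreaRect(c),cv2.approxPolyDP(c,5,True).reshape(-1,2).tolist())
g=cv2.inRange(hsv,(0,0,70),(179,70,255));print('handleT',blobs(T,(0,0,70),(179,80,255),(230,180,285,206)))
E
```

```text
topcam [0.39249733 0.00344968 1.18064565]
S blue [([208, 114, 7, 8, 31], [210.6, 116.5]), ([185, 130, 5, 16, 43], [187.3, 137.0])]
T blue [([378, 220, 7, 6, 30], [381.1, 222.2]), ([349, 223, 13, 13, 98], [355.1, 228.7])]
ringS [([252, 203, 13, 9, 90], [257.8, 207.1])]
ringT [([237, 152, 13, 14, 110], [243.0, 158.4])]
S dark [([177, 162, 30, 22, 389], [192.4, 174.0]), ([170, 181, 7, 8, 26], [173.3, 184.2])]
T dark [([345, 213, 37, 27, 567], [366.1, 225.7])]
chestT [([205, 100, 115, 91, 7645], [263.2, 144.7])]
((261.9999694824219, 145.0), (89.99998474121094, 113.99998474121094), 90.0) [[215, 102], [214, 149], [205, 156], [213, 160], [205, 177], [212, 176], [214, 184], [207, 190], [215, 179], [302, 189], [308, 172], [319, 172], [319, 141], [315, 150], [309, 142], [312, 134], [317, 137], [312, 127], [319, 128], [313, 105]]
handleT [([239, 184, 37, 17, 158], [256.6, 195.5])]
```

```bash
python3 - <<'E'
from h import *
S=grab('scene');T=grab('top')
r=lambda n,p,q:print(n,*[np.round(x,4) for x in tri(ray(S,*p),ray(T,*q))])
r('ring',(257.8,207.1),(243,158.6))
r('small top',(187.5,130.5),(382.5,222))
r('small grip mid',(187.8,138.),(378.,222.7))
r('tall top',(211.5,114),(356,228.5))
print('tall top on 0.25',plane(T,356,228.5,.25))
print('grip top pt on z=.18',plane(T,382,222,.18),'scene',plane(S,187.5,131,.18))
for p in[(218,101),(313,107),(307,183),(212,177)]:print('chest',plane(T,*p,.12))
print('ring z.12',plane(T,243,158.4,.12),plane(S,257.8,207.1,.12))
print('handle',plane(T,257,198,.08),[plane(T,*p,.08)[:2] for p in((238,198),(275,200))])
hsv=cv2.cvtColor(T['color'],cv2.COLOR_BGR2HSV)
t=lambda f,u,v:None
m=cv2.inRange(cv2.cvtColor(S['color'],cv2.COLOR_BGR2HSV),(0,0,0),(25,255,75))
for p in[(388,208),(353,214),(356,239),(383,238)]:print('block',plane(T,*p,.05))
im=cv2.resize(T['color'][205:245,330:390],(600,400),interpolation=cv2.INTER_CUBIC)
im2=cv2.resize(S['color'][105:190,170:230],(200*2,567),interpolation=cv2.INTER_CUBIC)[:400]
im2=cv2.resize(S['color'][105:190,170:240],(329,400),interpolation=cv2.INTER_CUBIC)
o=np.hstack([im,im2]);o=cv2.resize(o,(800,344));cv2.imwrite('pics/c2.png',cv2.convertScaleAbs(o,alpha=1.7))
E
```

```text
ring [0.6606 0.0358 0.1185] 0.001
small top [ 0.4801 -0.329   0.1749] 0.0046
small grip mid [ 0.4817 -0.3278  0.1484] 0.0001
tall top [ 0.4582 -0.2428  0.2408] 0.0035
tall top on 0.25 [ 0.45844166 -0.24197468  0.25      ]
grip top pt on z=.18 [ 0.48091564 -0.32810804  0.18      ] scene [ 0.490719   -0.31703197  0.18      ]
chest [0.83071329 0.11022955 0.12      ]
chest [ 0.81546243 -0.16392466  0.12      ]
chest [ 0.59254162 -0.14400664  0.12      ]
chest [0.60662152 0.1210862  0.12      ]
ring z.12 [0.66099942 0.03533069 0.12      ] [0.66210683 0.03731966 0.12      ]
handle [ 0.55465317 -0.00549783  0.08      ] [array([0.55403906, 0.04906509]), array([ 0.54943589, -0.057193  ])]
block [ 0.5337338  -0.39059904  0.05      ]
block [ 0.51488572 -0.28732791  0.05      ]
block [ 0.44225741 -0.2937198   0.05      ]
block [ 0.44602845 -0.37203715  0.05      ]
```

View pics/c2.png

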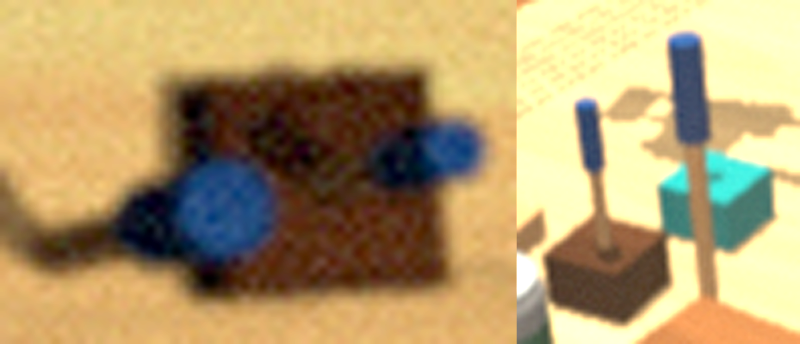

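The picture shows the small dowel standing in the dark block (crop (455,150) is its top). The tall dowel stands separately about 9 cm to the +y side, so I'll close the fingers along x.

```bash
cat >> h.py <<'E'
from scipy.spatial.transform import Rotation as Ro
def go(xyz,yaw=None):
    o=robot.get_obs();R=Ro.from_quat(o['tcp_rot']);M=R.as_matrix()
    d=M.T@(np.array(xyz)-o['ee_pos'])*1000
    y=np.degrees(np.arctan2(M[1,0],M[0,0]))
    print('shift mm',d.round(1),'yaw now',round(y,2),'turn',None if yaw is None else round(-(yaw-y),2),'pos',o['ee_pos'].round(4),'F',o['force'].round(2),'t',o['clock'],'gap',o['finger_gap'])
E
python3 - <<'E'
from h import *
T=grab('top');
ps=[plane(T,u,v,.05)[:2] for u,v in((379.4,213.1),(381.7,237.5),(354.6,213.8),(356.1,238.7))]
print(ps,np.mean(ps,0)); print('tin',plane(T,366,165,.11))
go((.482,-.328,.215),105)
E
```

```text
[array([ 0.51840748, -0.36471828]), array([ 0.44742616, -0.36833443]), array([ 0.51552684, -0.29203075]), array([ 0.44312426, -0.29403784])] [ 0.48112119 -0.32978032]
tin [ 0.64817807 -0.31311102  0.11      ]
shift mm [388.1 -89.9  11.6] yaw now 14.03 turn -90.97 pos [ 0.1272 -0.5093  0.2266] F [ 0.77  0.   -0.52] t 0.35 gap 0.09230089793707101
```

Emit:
step_arm --targets '[35,-8,0,-8,70,-16,0,-16,105,-24,0,-24,140,-32,0,-32,175,-40,0,-40,210,-48,0,-48,245,-56,0,-56,280,-64,0,-64,315,-72,0,-72,350,-81,0,-80,388,-90,0,-88,388,-91,0,-91,388,-91,0,-91,388,-91,0,-91]' --fingers 60

```text
clock: 1.75
ee_pos: [0.4813, -0.3271, 0.2266]
tcp_rot: [0.609, 0.793, -0.0, -0.0]
force: [-0.5, 0.5, -0.7]
finger_gap: 0.0597
finger_force: 0.0
```

```bash
python3 - <<'E'
from h import *
go((.4815,-.329,.131),105)
T=grab('top');S=grab('scene')
o=np.hstack([cv2.resize(T['color'][190:290,320:420],(400,400)),cv2.resize(S['color'][90:190,150:250],(400,400))])
cv2.imwrite('pics/a1.png',cv2.convertScaleAbs(o,alpha=1.6))
E
```

```text
shift mm [-1.9 -0.3 95.6] yaw now 104.93 turn -0.07 pos [ 0.4813 -0.3271  0.2266] F [-0.5   0.53 -0.66] t 1.75 gap 0.05968624137738959
```

View pics/a1.png

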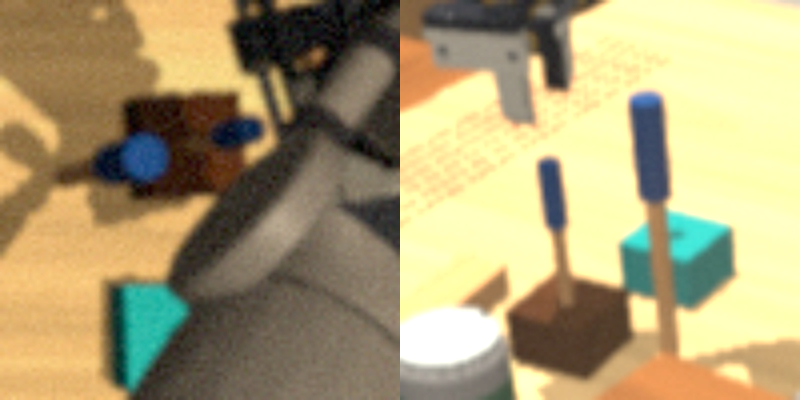

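The fingers' midpoint sits right above the small dowel in the scene view (tips around crop (544,105), dowel top (548,160)). Descending and gripping.

Emit:
step_arm --targets '[-2,0,30,0,-2,0,60,0,-2,0,85,0,-2,0,95,0,-2,0,95,0]'

```text
clock: 2.35
ee_pos: [0.4812, -0.329, 0.1307]
tcp_rot: [0.609, 0.793, 0.0, -0.001]
force: [-0.5, -0.5, 1.6]
finger_gap: 0.0601
finger_force: 0.0
```

Emit:
step_arm --targets '[0,0,0,0,0,0,0,0,0,0,0,0,0,0,0,0,0,0,0,0,0,0,0,0]' --fingers 0 --squeeze 25

```text
clock: 2.95
ee_pos: [0.482, -0.3291, 0.132]
tcp_rot: [0.609, 0.794, -0.0, -0.0]
force: [-2.0, -0.9, 2.0]
finger_gap: 0.0195
finger_force: 24.9
```

Emit:
step_arm --targets '[0,0,-15,0,0,0,-50,0,0,0,-100,0,0,0,-150,0,0,0,-150,0,0,0,-150,0]'

```text
clock: 3.55
ee_pos: [0.4824, -0.3291, 0.2828]
tcp_rot: [0.609, 0.794, -0.0, 0.001]
force: [-0.8, 0.6, -0.2]
finger_gap: 0.0194
finger_force: 25.0
```

```bash
python3 - <<'E'
from h import *
go((.661,.036,.275),105)
E
```

```text
shift mm [306.4 267.1   7.5] yaw now 105.03 turn 0.03 pos [ 0.4824 -0.3291  0.2828] F [-0.81  0.58 -0.16] t 3.55 gap 0.019408685896152203
```

Emit:
step_arm --targets '[10,35,0,0,35,75,0,0,70,110,0,0,105,145,0,0,140,175,0,0,175,200,0,0,210,225,0,0,250,245,0,0,285,260,0,0,306,267,0,0,306,267,0,0,306,267,0,0,306,267,0,0]'

```text
clock: 4.85
ee_pos: [0.6604, 0.0346, 0.2806]
tcp_rot: [0.609, 0.793, -0.001, -0.001]
force: [-0.2, -0.2, -0.5]
finger_gap: 0.0196
finger_force: 25.0
```

```bash
python3 - <<'E'
from h import *
go((.661,.036,.275),105)
T=grab('top');S=grab('scene')
p=robot.get_obs()['ee_pos']
for n,f in(('T',T),('S',S)):print(n,'exp tip',proj(f,p+[0,0,-.121]),'top',proj(f,p+[0,0,.049]),'ring',proj(f,(.661,.036,.12)))
o=np.hstack([cv2.resize(T['color'][110:210,190:290],(400,400)),cv2.resize(S['color'][130:230,210:310],(400,400))])
cv2.imwrite('pics/a2.png',cv2.convertScaleAbs(o,alpha=1.6))
E
```

```text
shift mm [1.2 1.  5.6] yaw now 104.96 turn -0.04 pos [0.6604 0.0346 0.2806] F [-0.19 -0.19 -0.5 ] t 4.85 gap 0.019648056406067305
T exp tip (np.float64(242.96413311803818), np.float64(154.89803561489387)) top (np.float64(241.01186999448282), np.float64(135.8575383209304)) ring (np.float64(242.76235099893094), np.float64(158.39723375317183))
S exp tip (np.float64(256.73433925641), np.float64(193.83141536187577)) top (np.float64(254.94480292773227), np.float64(133.52030532240127)) ring (np.float64(257.5724278476392), np.float64(206.72582105794268))
```

View pics/a2.png

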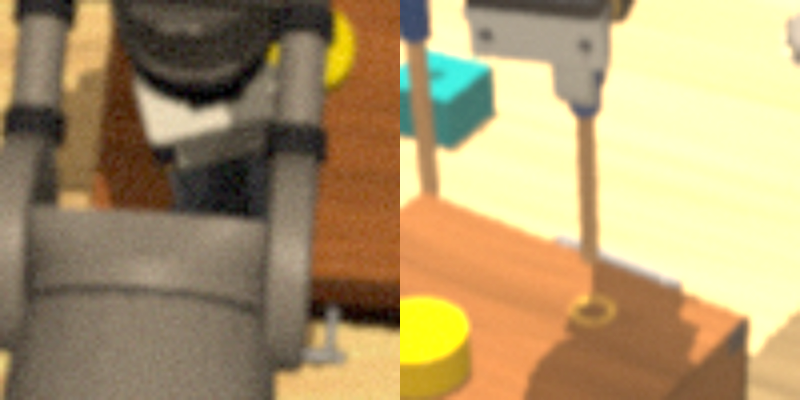

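The scene view shows the tip at crop (590,262), about 4 cm above the ring at (592,312) and nearly aligned. I'll lower it close to the top and check numerically.

Emit:
step_arm --targets '[1,1,15,0,1,1,30,0,1,1,33,0,1,1,33,0,1,1,33,0]'

```text
clock: 5.45
ee_pos: [0.6617, 0.0365, 0.2496]
tcp_rot: [0.609, 0.793, 0.0, 0.001]
force: [-0.0, 0.5, -0.7]
finger_gap: 0.0195
finger_force: 25.0
```

```bash
python3 - <<'E'
from h import *
go((.661,.036,.275),105)
S=grab('scene')
p=robot.get_obs()['ee_pos']
print('exp tip',proj(S,p+[0,0,-.121]),'ring',proj(S,(.661,.036,.12)),'shaft at z.18',proj(S,[p[0],p[1],.18]))
cv2.imwrite('pics/a3.png',cv2.convertScaleAbs(cv2.resize(S['color'][165:225,218:298],(800,600),interpolation=cv2.INTER_CUBIC),alpha=1.6))
hsv=cv2.cvtColor(S['color'],cv2.COLOR_BGR2HSV)
g=cv2.cvtColor(S['color'],cv2.COLOR_BGR2GRAY).astype(int)
for r in(172,176,180,184,188,192,196,200):print(r,g[r,248:270].tolist())
E
```

```text
shift mm [ -0.3  -0.8 -25.4] yaw now 104.99 turn -0.01 pos [0.6617 0.0365 0.2496] F [-0.02  0.45 -0.71] t 5.45 gap 0.01948877604586652
exp tip (np.float64(257.5739497287861), np.float64(204.26911423859212)) ring (np.float64(257.5724278476392), np.float64(206.72582105794268)) shaft at z.18 (np.float64(257.1034867387185), np.float64(187.89480785720542))
172 [180, 178, 177, 176, 175, 169, 145, 98, 83, 83, 88, 121, 166, 176, 175, 176, 177, 179, 181, 181, 182, 184]
176 [187, 189, 187, 188, 188, 187, 172, 114, 82, 82, 86, 120, 169, 180, 179, 179, 178, 176, 176, 175, 174, 173]
180 [182, 183, 182, 180, 181, 182, 169, 117, 84, 83, 83, 118, 175, 188, 187, 187, 188, 186, 186, 184, 184, 183]
184 [174, 173, 175, 174, 176, 176, 165, 117, 86, 83, 84, 117, 174, 186, 185, 183, 182, 183, 182, 180, 181, 180]
188 [176, 167, 163, 168, 171, 176, 174, 134, 94, 83, 81, 101, 149, 172, 175, 174, 174, 174, 176, 176, 178, 180]
192 [111, 112, 114, 114, 114, 111, 110, 98, 85, 81, 81, 95, 135, 161, 173, 183, 185, 186, 186, 186, 185, 184]
196 [107, 112, 110, 112, 112, 113, 110, 100, 87, 84, 83, 82, 75, 75, 82, 87, 99, 104, 115, 126, 136, 143]
200 [114, 113, 111, 112, 113, 111, 111, 100, 87, 83, 83, 82, 75, 74, 74, 75, 73, 74, 75, 75, 72, 75]
```

View pics/a3.png

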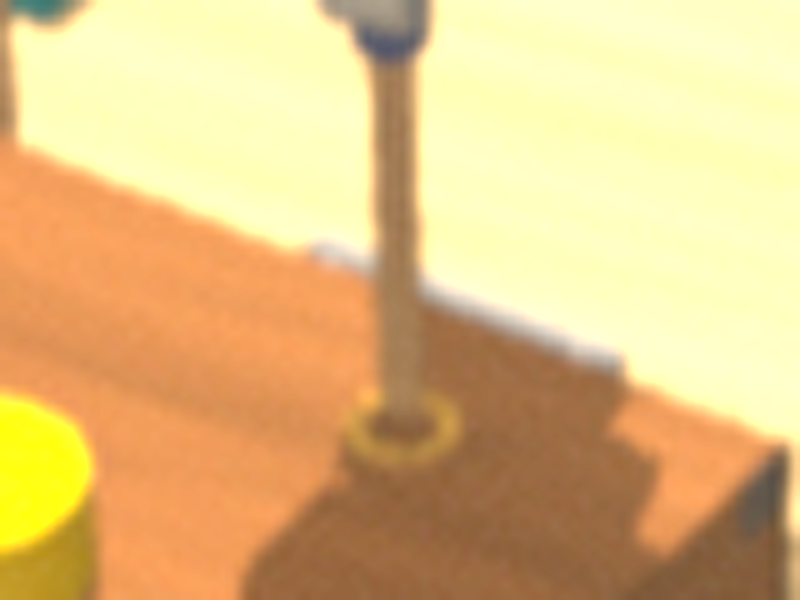

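The tip is over the brass ring's centre (tip (402,412), ring (403,428) in the crop). I'll descend gently and watch the force.

Emit:
step_arm --targets '[0,0,2,0,0,0,4,0,0,0,6,0,0,0,8,0,0,0,10,0,0,0,11,0,0,0,12,0,0,0,12,0]'

```text
clock: 6.3
ee_pos: [0.6614, 0.037, 0.2365]
tcp_rot: [0.609, 0.793, -0.0, -0.0]
force: [0.3, -0.1, -0.5]
finger_gap: 0.0196
finger_force: 25.0
```

Emit:
step_arm --targets '[0,0,1,0,0,0,2,0,0,0,3,0,0,0,4,0,0,0,5,0,0,0,6,0,0,0,6,0,0,0,6,0]'

```text
clock: 7.1
ee_pos: [0.6614, 0.037, 0.2307]
tcp_rot: [0.609, 0.793, -0.0, 0.0]
force: [-0.3, -0.3, 0.1]
finger_gap: 0.0198
finger_force: 25.0
```

Emit:
step_arm --targets '[0,0,1,0,0,0,2,0,0,0,3,0,0,0,4,0,0,0,5,0,0,0,6,0,0,0,6,0]'

```text
clock: 7.8
ee_pos: [0.6613, 0.037, 0.2245]
tcp_rot: [0.609, 0.793, -0.0, -0.0]
force: [-0.5, -0.5, -0.8]
finger_gap: 0.0194
finger_force: 25.0
```

Emit:
step_arm --targets '[0,0,1,0,0,0,2,0,0,0,3,0,0,0,4,0,0,0,4,0]'

```text
clock: 8.3
ee_pos: [0.6613, 0.037, 0.2205]
tcp_rot: [0.609, 0.794, -0.0, -0.0]
force: [0.8, -0.5, -0.4]
finger_gap: 0.0195
finger_force: 25.0
```

Emit:
step_arm --targets '[0,0,1,0,0,0,2,0,0,0,3,0,0,0,4,0,0,0,4,0]'

```text
clock: 8.8
ee_pos: [0.6615, 0.037, 0.2176]
tcp_rot: [0.609, 0.793, 0.0, 0.001]
force: [-1.7, -0.0, 4.4]
finger_gap: 0.0199
finger_force: 25.0
```

Emit:
step_arm --targets '[0,0,1,0,0,0,2,0,0,0,3,0,0,0,4,0,0,0,4,0]'

```text
clock: 9.3
ee_pos: [0.6616, 0.037, 0.2138]
tcp_rot: [0.609, 0.793, 0.0, 0.001]
force: [-1.4, 0.5, 6.0]
finger_gap: 0.0195
finger_force: 25.0
```

Emit:
step_arm --targets '[0,0,1,0,0,0,2,0,0,0,2,0,0,0,2,0]'

```text
clock: 9.7
ee_pos: [0.6616, 0.037, 0.2119]
tcp_rot: [0.609, 0.793, 0.0, 0.001]
force: [-1.0, -0.2, 5.7]
finger_gap: 0.0197
finger_force: 25.0
```

```bash
python3 - <<'E'
from h import *
S=grab('scene','s4.png');go((.661,.036,.275),105)
h=cv2.cvtColor(S['color'],cv2.COLOR_BGR2GRAY).astype(int);b=cv2.cvtColor(cv2.imread('pics/scene0.png'),cv2.COLOR_BGR2GRAY).astype(int)
print(np.abs(h-b)[180:215,262:300].mean())
E
```

```text
shift mm [ -0.9  -0.7 -63.1] yaw now 105.03 turn 0.03 pos [0.6616 0.037  0.2119] F [-1.9   0.1   6.39] t 9.75 gap 0.019621507711737544
15.933834586466165
```

Emit:
step_arm --targets '[0,0,1,0,0,0,1.5,0,0,0,1.5,0,0,0,1.5,0,0,0,1.5,0,0,0,1.5,0,0,0,1.5,0,0,0,1.5,0,0,0,1.5,0,0,0,1.5,0]'

```text
clock: 10.75
ee_pos: [0.6616, 0.037, 0.2096]
tcp_rot: [0.609, 0.794, 0.0, 0.0]
force: [-0.7, -0.2, 5.5]
finger_gap: 0.0194
finger_force: 25.0
```

```bash
python3 - <<'E'
from h import *
S=grab('scene');T=grab('top')
o=np.hstack([cv2.resize(S['color'][150:230,230:330],(400,320),interpolation=cv2.INTER_CUBIC),cv2.resize(T['color'][150:230,200:300],(400,320),interpolation=cv2.INTER_CUBIC)])
cv2.imwrite('pics/a5.png',cv2.convertScaleAbs(o,alpha=1.6))
E
```

```text
(no output)
```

View pics/a5.png

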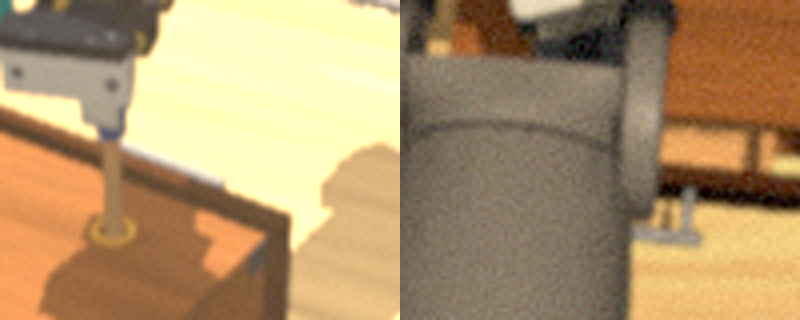

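The drawer has sprung ajar: its front is gapped in both views, and the handle in the top view moved from row 200 to about 209. Lifting out.

Emit:
step_arm --targets '[0,0,-10,0,0,0,-30,0,0,0,-55,0,0,0,-75,0,0,0,-75,0,0,0,-75,0]'

```text
clock: 11.45
ee_pos: [0.6613, 0.037, 0.2835]
tcp_rot: [0.609, 0.793, -0.0, -0.0]
force: [0.0, 0.2, -1.3]
finger_gap: 0.0189
finger_force: 25.0
```

```bash
python3 - <<'E'
from h import *
go((.4817,-.329,.283),105)
E
```

```text
shift mm [-306.9 -268.3    0.7] yaw now 105.03 turn 0.03 pos [0.6613 0.037  0.2835] F [ 0.04  0.25 -1.27] t 11.45 gap 0.018927631665621485
```

Emit:
step_arm --targets '[-20,-7,0,0,-56,-22,0,0,-96,-42,0,0,-131,-67,0,0,-166,-92,0,0,-201,-122,0,0,-236,-157,0,0,-271,-192,0,0,-296,-233,0,0,-307,-268,0,0,-307,-268,0,0,-307,-268,0,0,-307,-268,0,0]'

```text
clock: 12.75
ee_pos: [0.4827, -0.3281, 0.2833]
tcp_rot: [0.608, 0.794, 0.0, -0.001]
force: [-0.2, -0.5, -0.3]
finger_gap: 0.0197
finger_force: 25.0
```

```bash
python3 - <<'E'
from h import *
go((.4817,-.329,.18),105)
S=grab('scene');p=robot.get_obs()['ee_pos']
print(proj(S,p+[0,0,-.121]))
g=cv2.cvtColor(S['color'],cv2.COLOR_BGR2GRAY).astype(int)
for r in range(128,152,3):print(r,g[r,178:204].tolist())
E
```

```text
shift mm [ -0.8  -1.1 103.3] yaw now 105.08 turn 0.08 pos [ 0.4827 -0.3281  0.2833] F [-0.21 -0.45 -0.27] t 12.75 gap 0.019729470508810062
(np.float64(186.9822308731685), np.float64(134.2495876065979))
128 [160, 176, 180, 180, 182, 180, 159, 103, 74, 86, 127, 175, 183, 180, 180, 178, 176, 176, 174, 174, 174, 174, 174, 172, 171, 172]
131 [177, 180, 180, 181, 182, 183, 172, 128, 83, 76, 106, 162, 182, 184, 184, 184, 185, 185, 184, 185, 185, 184, 185, 182, 181, 180]
134 [171, 171, 172, 172, 171, 171, 168, 145, 100, 83, 104, 151, 176, 182, 182, 182, 182, 182, 181, 182, 181, 183, 183, 183, 184, 186]
137 [168, 167, 167, 171, 169, 171, 172, 173, 169, 169, 170, 172, 172, 173, 173, 171, 174, 174, 174, 176, 177, 180, 180, 180, 182, 179]
140 [169, 168, 169, 170, 170, 170, 169, 170, 169, 167, 168, 169, 169, 170, 171, 172, 173, 174, 174, 174, 175, 173, 172, 174, 175, 173]
143 [168, 167, 166, 167, 167, 168, 169, 170, 169, 170, 171, 173, 172, 174, 172, 174, 173, 171, 172, 169, 169, 170, 168, 170, 170, 172]
146 [182, 182, 181, 179, 176, 175, 174, 172, 171, 169, 169, 169, 169, 168, 168, 170, 171, 172, 172, 172, 173, 175, 175, 177, 177, 177]
149 [183, 184, 181, 184, 181, 183, 184, 181, 180, 179, 177, 176, 175, 172, 175, 173, 174, 173, 172, 171, 170, 170, 170, 170, 170, 171]
```

Emit:
step_arm --targets '[-1,-1,30,0,-1,-1,70,0,-1,-1,100,0,-1,-1,107,0,-1,-1,107,0,-1,-1,107,0]'

```text
clock: 13.4
ee_pos: [0.4826, -0.3304, 0.1788]
tcp_rot: [0.608, 0.794, -0.0, 0.001]
force: [-0.3, 0.2, -0.0]
finger_gap: 0.0196
finger_force: 25.0
```

Emit:
step_arm --targets '[0,0,2,0,0,0,4,0,0,0,6,0,0,0,8,0,0,0,10,0,0,0,12,0,0,0,12,0]'

```text
clock: 14.1
ee_pos: [0.4813, -0.3301, 0.1648]
tcp_rot: [0.609, 0.793, 0.0, -0.0]
force: [-0.1, -0.1, -0.9]
finger_gap: 0.0196
finger_force: 25.0
```

Emit:
step_arm --targets '[0,0,3,0,0,0,6,0,0,0,9,0,0,0,12,0,0,0,15,0,0,0,18,0,0,0,18,0]'

```text
clock: 14.8
ee_pos: [0.4813, -0.3301, 0.1467]
tcp_rot: [0.609, 0.794, -0.0, -0.0]
force: [0.1, 0.2, -0.8]
finger_gap: 0.0195
finger_force: 25.0
```

Emit:
step_arm --targets '[0,0,3,0,0,0,6,0,0,0,9,0,0,0,11,0,0,0,13,0,0,0,13,0]'

```text
clock: 15.4
ee_pos: [0.4814, -0.3302, 0.1339]
tcp_rot: [0.609, 0.793, -0.0, -0.0]
force: [-0.4, 0.4, -0.6]
finger_gap: 0.0195
finger_force: 25.0
```

Near the bottom; release (it drops the last 1–2 mm) and rise.

Emit:
step_arm --targets '[0,0,1,0,0,0,1,0,0,0,1,0,0,0,1,0,0,0,1,0]' --fingers 50

```text
clock: 15.9
ee_pos: [0.4815, -0.3303, 0.1333]
tcp_rot: [0.609, 0.793, -0.0, 0.0]
force: [0.5, 1.0, -0.5]
finger_gap: 0.0495
finger_force: 0.0
```

Emit:
step_arm --targets '[0,0,-20,0,0,0,-60,0,0,0,-110,0,0,0,-150,0,0,0,-150,0,0,0,-150,0]'

```text
clock: 16.5
ee_pos: [0.4816, -0.3303, 0.284]
tcp_rot: [0.609, 0.793, -0.0, 0.001]
force: [-0.5, 0.4, -1.1]
finger_gap: 0.05
finger_force: 0.0
```

```bash
python3 - <<'E'
from h import *
S=grab('scene');T=grab('top','t6.png')
B=((105,110,30),(125,255,255))
m=cv2.inRange(cv2.cvtColor(S['color'],cv2.COLOR_BGR2HSV),*B)[100:160,180:200];ys,xs=np.nonzero(m);print('blue',xs.min()+180,xs.max()+180,ys.min()+100,ys.max()+100,len(xs))
# handle bar: grey pixels in top
hsv=cv2.cvtColor(T['color'],cv2.COLOR_BGR2HSV);m=cv2.inRange(hsv,(0,0,70),(179,80,255))
n,l,s,c=cv2.connectedComponentsWithStats(m[185:225,225:290])
print([(s[i]+[225,185,0,0,0],c[i]+[225,185]) for i in range(1,n) if s[i][4]>15])
k=(l>0);bot=[(u+225,185+np.nonzero(k[:,u])[0].max(),185+np.nonzero(k[:,u])[0].min()) for u in range(65) if k[:,u].any()];print(bot)
cv2.imwrite('pics/a6.png',cv2.convertScaleAbs(cv2.resize(T['color'][90:230,200:400],(800,560),interpolation=cv2.INTER_CUBIC),alpha=1.6))
E
```

```text
blue 186 189 131 145 37
[(array([237, 194,  38,  17, 165]), array([255.41212121, 205.49090909]))]
[(237, np.int64(206), np.int64(206)), (238, np.int64(207), np.int64(205)), (239, np.int64(207), np.int64(205)), (240, np.int64(207), np.int64(203)), (241, np.int64(207), np.int64(196)), (242, np.int64(207), np.int64(194)), (243, np.int64(208), np.int64(195)), (244, np.int64(208), np.int64(197)), (245, np.int64(208), np.int64(206)), (246, np.int64(208), np.int64(206)), (247, np.int64(208), np.int64(206)), (248, np.int64(208), np.int64(206)), (249, np.int64(208), np.int64(206)), (250, np.int64(208), np.int64(206)), (251, np.int64(208), np.int64(206)), (252, np.int64(208), np.int64(206)), (253, np.int64(208), np.int64(206)), (254, np.int64(208), np.int64(206)), (255, np.int64(209), np.int64(207)), (256, np.int64(209), np.int64(207)), (257, np.int64(209), np.int64(207)), (258, np.int64(209), np.int64(207)), (259, np.int64(209), np.int64(207)), (260, np.int64(209), np.int64(207)), (261, np.int64(209), np.int64(207)), (262, np.int64(209), np.int64(207)), (263, np.int64(209), np.int64(208)), (264, np.int64(209), np.int64(207)), (265, np.int64(210), np.int64(207)), (266, np.int64(210), np.int64(207)), (267, np.int64(210), np.int64(207)), (268, np.int64(210), np.int64(208)), (269, np.int64(210), np.int64(208)), (270, np.int64(210), np.int64(207)), (271, np.int64(210), np.int64(198)), (272, np.int64(210), np.int64(197)), (273, np.int64(210), np.int64(208)), (274, np.int64(210), np.int64(209))]
```

View pics/a6.png

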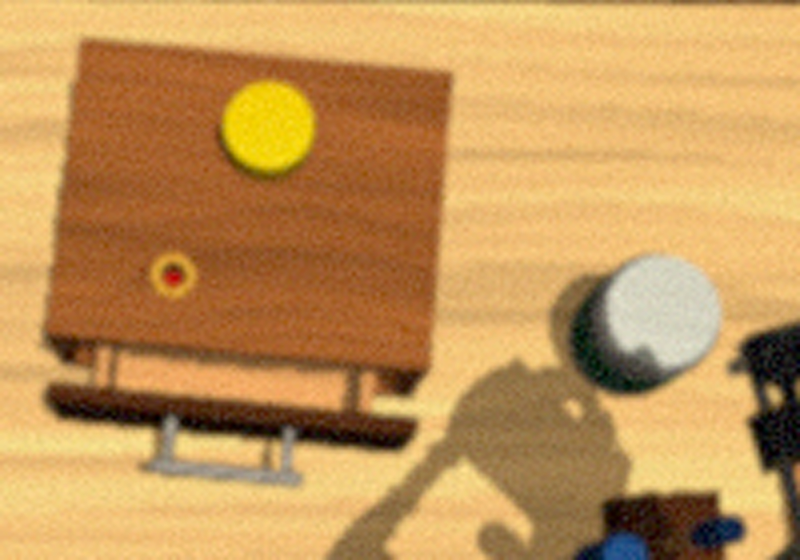

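The dowel is back in its block (blue top at scene row 131, as before). The drawer bar runs from (237.5,206) to (274.5,209) in the top view.

```bash
python3 - <<'E'
from h import *
T=grab('top')
a,b=plane(T,237.5,206,.08),plane(T,274.5,209.2,.08);m=plane(T,256,207.8,.08)
print(a,b,m,np.degrees(np.arctan2((a-b)[1],(a-b)[0]))); print('shut mid',plane(T,257,198.6,.08))
go((m[0],m[1],.25),87);go((m[0],m[1],.069),87)
E
```

```text
[0.53088817 0.05008484 0.08      ] [ 0.52287341 -0.05581442  0.08      ] [ 0.52630222 -0.00291073  0.08      ] 85.67194320739152
shut mid [ 0.55291245 -0.00551457  0.08      ]
shift mm [303.8 128.6  32.1] yaw now 105.02 turn 18.02 pos [ 0.4809 -0.3297  0.2815] F [-0.64  0.05 -0.21] t 16.65 gap 0.049965247826400834
shift mm [303.3 129.  213.1] yaw now 105.02 turn 18.02 pos [ 0.4809 -0.3297  0.2815] F [-0.64  0.05 -0.21] t 16.65 gap 0.049965247826400834
```

Emit:
step_arm --targets '[30,25,0,3,70,45,0,6,115,65,0,9,160,80,0,12,205,95,0,15,245,110,0,18,285,122,0,18,303,129,10,18,303,129,30,18,303,129,30,18,303,129,30,18]' --fingers 20

```text
clock: 17.75
ee_pos: [0.5271, -0.0042, 0.2525]
tcp_rot: [0.725, 0.688, -0.001, -0.001]
force: [0.3, -0.5, 0.4]
finger_gap: 0.02
finger_force: 0.0
```

```bash
python3 - <<'E'
from h import *
go((.526,-.003,.069),87)
E
```

```text
shift mm [  1.2  -0.7 183.5] yaw now 87.02 turn 0.02 pos [ 0.5271 -0.0042  0.2525] F [ 0.28 -0.52  0.36] t 17.75 gap 0.019978006189243166
```

Emit:
step_arm --targets '[0,-1,40,0,0,-1,85,0,0,-1,125,0,0,-1,145,0,0,-1,150,0,0,-1,155,0,0,-1,160,0,0,-1,160,0]'

```text
clock: 18.55
ee_pos: [0.527, -0.0043, 0.0938]
tcp_rot: [0.725, 0.688, 0.0, 0.001]
force: [0.2, -0.0, -0.0]
finger_gap: 0.0203
finger_force: 0.0
```

Emit:
step_arm --targets '[0,0,5,0,0,0,10,0,0,0,15,0,0,0,20,0,0,0,24,0,0,0,24,0]'

```text
clock: 19.15
ee_pos: [0.5261, -0.004, 0.0685]
tcp_rot: [0.725, 0.689, -0.0, -0.0]
force: [-0.4, -0.2, -0.3]
finger_gap: 0.0201
finger_force: 0.0
```

Emit:
step_arm --targets '[0,0,0,0,0,0,0,0,0,0,0,0,0,0,0,0]' --fingers 0 --squeeze 20

```text
clock: 19.55
ee_pos: [0.526, -0.004, 0.0692]
tcp_rot: [0.725, 0.688, -0.0, -0.0]
force: [-3.2, -0.1, 0.7]
finger_gap: 0.0102
finger_force: 19.9
```

Bar gripped at 10.2 mm. Pulling.

Emit:
step_arm --targets '[0,-2,0,0,0,-6,0,0,0,-10,0,0,0,-14,0,0,0,-18,0,0,0,-22,0,0,0,-26,0,0,0,-30,0,0,0,-34,0,0,0,-38,0,0,0,-42,0,0,0,-46,0,0,0,-50,0,0,0,-54,0,0,0,-58,0,0,0,-62,0,0,0,-66,0,0,0,-70,0,0,0,-70,0,0,0,-70,0,0]'

```text
clock: 21.55
ee_pos: [0.4553, 0.002, 0.0692]
tcp_rot: [0.725, 0.688, 0.001, -0.002]
force: [1.0, 15.6, -0.2]
finger_gap: 0.0103
finger_force: 19.9
```

Emit:
step_arm --targets '[0,-2,0,0,0,-4,0,0,0,-6,0,0,0,-7,0,0,0,-7,0,0,0,-7,0,0]'

```text
clock: 22.15
ee_pos: [0.4486, 0.0025, 0.0692]
tcp_rot: [0.726, 0.688, 0.001, -0.002]
force: [2.3, 16.9, -0.4]
finger_gap: 0.0101
finger_force: 19.9
```

Emit:
step_arm --targets '[0,0,0,0,0,0,0,0,0,0,0,0]' --fingers 20

```text
clock: 22.45
ee_pos: [0.4494, -0.0004, 0.0694]
tcp_rot: [0.725, 0.689, -0.0, 0.0]
force: [0.1, -0.8, -0.2]
finger_gap: 0.0198
finger_force: 0.0
```

Emit:
step_arm --targets '[0,0,-10,0,0,0,-30,0,0,0,-70,0,0,0,-110,0,0,0,-150,0,0,0,-180,0,0,0,-180,0]'

```text
clock: 23.15
ee_pos: [0.4515, -0.0006, 0.2541]
tcp_rot: [0.725, 0.688, 0.003, 0.004]
force: [1.0, -0.4, 0.8]
finger_gap: 0.0198
finger_force: 0.0
```

Emit:
step_arm --targets '[-40,0,0,0,-80,0,0,0,-120,0,0,0,-160,0,0,0,-200,0,0,0,-200,0,0,0]'

```text
clock: 23.75
ee_pos: [0.4383, -0.2039, 0.2486]
tcp_rot: [0.727, 0.687, -0.001, 0.0]
force: [0.5, -0.0, -0.7]
finger_gap: 0.0196
finger_force: 0.0
```

```bash
python3 - <<'E'
from h import *
S=grab('scene');T=grab('top')
B=((105,110,30),(125,255,255))
m=cv2.inRange(cv2.cvtColor(S['color'],cv2.COLOR_BGR2HSV),*B)[100:160,180:200];ys,xs=np.nonzero(m)
if len(xs):print('blue',xs.min()+180,xs.max()+180,ys.min()+100,ys.max()+100,len(xs))
go((.45,0,.2))
o=np.hstack([cv2.resize(T['color'][90:250,190:400],(525,400)),cv2.resize(S['color'][105:215,165:240],(273,400))])
cv2.imwrite('pics/a7.png',cv2.convertScaleAbs(o,alpha=1.6))
E
```

```text
blue 185 189 130 145 43
shift mm [200.4   0.7  48.9] yaw now 86.89 turn None pos [ 0.4385 -0.2001  0.2487] F [ 0.25  0.61 -0.41] t 23.85 gap 0.0200878042635562
```

View pics/a7.png

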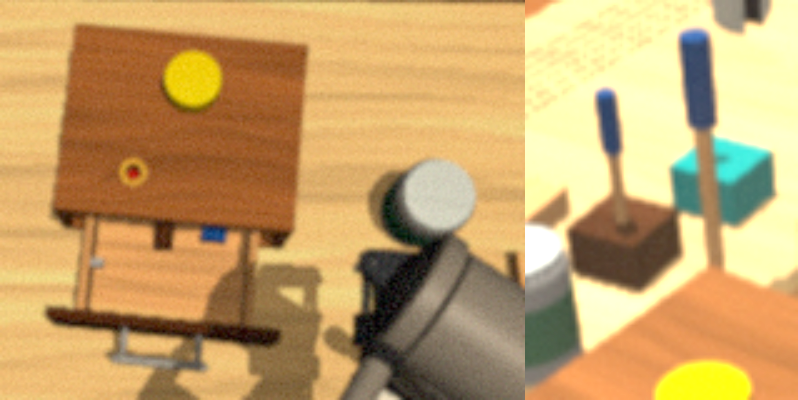

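The drawer is far out (bar at crop (160,358)), and the dowel stands in its block exactly as at the start. I'll move the gripper up and away from the tall dowel, check the opening and hand in.

Emit:
step_arm --targets '[0,0,-40,0,50,0,-70,0,100,0,-70,0,100,0,-70,0,100,0,-70,0]'

```text
clock: 24.35
ee_pos: [0.4441, -0.0975, 0.3194]
tcp_rot: [0.724, 0.69, 0.0, 0.0]
force: [0.6, -0.2, -0.5]
finger_gap: 0.02
finger_force: 0.0
```

```bash
python3 - <<'E'
from h import *
T=grab('top')
m=cv2.inRange(cv2.cvtColor(T['color'],cv2.COLOR_BGR2HSV),(0,0,70),(179,80,255))[226:242,236:258]
r=[np.nonzero(m[:,u])[0].mean()+226 for u in range(8,18) if m[:,u].any()];print(r)
v=np.mean(r) if r else 233.2
p=plane(T,249,v,.08);s=plane(T,249,198.2,.08);print(p,s,(s-p)[0]);go((.45,0,.2))
if (s-p)[0]>.096: print(robot.finish_job())
E
```

```text
[np.float64(233.5), np.float64(234.0), np.float64(234.0), np.float64(234.0), np.float64(234.0), np.float64(234.0), np.float64(234.0), np.float64(234.0), np.float64(234.5), np.float64(234.5)]
[0.45139181 0.01613083 0.08      ] [0.55381427 0.01746753 0.08      ] 0.10242246218554374
shift mm [ 99.    1.1 119. ] yaw now 87.2 turn None pos [ 0.4441 -0.0988  0.3191] F [-1.3   0.26 -0.24] t 24.4 gap 0.019971654516974014
the job is handed in; nothing more can be done
None
```

I handed the job in at 24.4 s: the catch was released at about 6 N, the dowel is standing back in its block, the drawer is about 102 mm out, and I saw nothing else disturbed; no verdict came back.

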